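Run in the hand-cranked rub tester and park its turntable

TASK

Run in the paper specimen on the rub tester: with the orange crank knob, drive the heavy steel turntable anticlockwise (seen from above) up to 15 rpm and keep the turntable between 12.5 and 17.5 rpm for 6 seconds without a break, never letting it pass 25 rpm. The crank pulls the turntable only through a slipping magnetic hub, so watch the turntable itself, not the crank. Then bring the turntable to a stop with its red index bar inside the green sector of the housing, let go of the knob and leave everything at rest; drive and brake only through the crank, keep the fingers off the turntable, leave the blue rub head resting on the specimen, and do not disturb the things standing around.

Things in the scene. Friction and masses are not known exactly. Their poses are not given: they have to be found in the camera images.
- tester: The fixed rub tester: white round drum housing 330 mm across, 58 mm high. Origin: centre of its underside, on the vertical axis shared by turntable and crank; z up. A GREEN sector, 0.20 rad to either side of the tester's own -x direction, is painted on the housing's rim outside the turntable (radius 137 to 161 mm).
- park (a point): Middle of the green sector: on the housing's rim 149 mm from the axis, in the tester's -x direction, 60 mm above the bench.
- index (a point): Outer end of the RED radial index bar (46 x 13 mm) on the turntable, 122 mm from the axis, 75 mm above the bench; flush, goes round with the turntable. The turntable is a steel disc 260 mm across, 10 mm thick, its top 74 mm above the bench, with a paper specimen on it.
- turntable (a joint): Turntable angle against the housing (rad), anticlockwise from above positive, counted on over full turns; 0 and whole turns = red bar at mid green sector. Nominal inertia 0.034 kg m2 (4 kg; may differ by a third). Drag: 0.008 N m s/rad plus dry friction 0.040 N m, nearly all from the rub head (0.35 to 2.1 times that). Time constant about 0.7 s. 15 rpm = 1.571 rad/s.
- crank (a joint): Crank angle relative to the TURNTABLE (rad), anticlockwise positive, counted on over full turns, endless; 0 = crank arm points away from the red bar (180 degrees). The slip hub passes 0.040 N m per rad/s of this joint's speed to the turntable, either way, and has no stiffness: at 15 rpm the crank itself must turn about twice as fast as the turntable (1.4 to 2.6 times, unknown).
- axis (a point): Point on the vertical axis of turntable and crank, 143 mm above the bench, level with knob_grip. Below it the black hub cap of the crank, 52 mm across, top at 108 mm.
- knob_grip (a point): Grip point of the ORANGE crank knob, on its axis, 65 mm from the rotation axis, 143 mm above the bench. The knob is an upright cylinder 30 mm across, from 110 to 168 mm above the bench, and spins freely on its own upright pin, so a gripper holding it from above need not turn while carrying it round. The dark crank arm under it is 22 mm wide, top at 107 mm.
- jar: Bystander: brown glass jar with a blue cap, 70 mm across, 90 mm high; origin at the centre of its underside.
- weight: Bystander: brass test weight with a knob, 52 mm across, 74 mm high, 0.6 kg; origin at the centre of its underside.
- tape: Bystander: ring-shaped cardboard core lying flat, 90 mm across, 25 mm high; origin at the centre of its underside.
- cards: Bystander: pack of white specimen cards, 100 x 140 x 30 mm; origin at the centre of its underside.
- rub_head (a joint): Height (m) of the rub head above the specimen, 0 = resting on it, where it must stay. It is a blue block, 36 x 44 x 28 mm, nominal 62 g (0.45 to 1.7 times that), 108 mm from the axis on the tester's +x side, in an open aluminium cage (post and block tops 102 mm above the bench) that lets it slide only up and down; its weight brakes the turntable by dry friction (coefficient about 0.6).

How it is judged:
By the outcome, as a careful person would: the job done as asked, in the order asked, and still so for the second after the job is handed in, with the robot touching nothing.
It also fails if it takes over 64 s, if anything falls off the work surface, if the arm or the gripper's body presses on something with over 40 N, if the wrist force passes 120 N, or if a joint passes its speed limit or range.

ROBOT

A 6-joint arm with a two-finger parallel gripper is mounted at the origin on the work surface. World frame = base frame: x ahead of the robot, y to its left, z up, the work surface at z = 0. Lengths are in m, angles in rad, forces in N, time in s.
With the tool pointing down it reaches from about 0.4 to 0.825 m from the base axis. Payload 7 kg.
Tool frame: the origin (TCP) lies on the centre line of the jaws, within the pads' length; the fingertips stand 22 mm ahead of it and the grasp point (between the pads) lies 3 mm ahead of it; z points along the fingers, y is the line along which they close (so a half turn about z gives the same grasp; the last joint's range is limited). The gripper opens to 88 mm and grips with 3 to 60 N. Pads are 19 mm wide; open, the fingers measure 130 mm over their backs; the gripper's body (78 mm by 193 mm) begins 47 mm behind the grasp point.
Start: joints at [1.44, 0.359, 0.012, 0, -1.224, -0.288], TCP at [0.275, 0.617, 0.249] pointing down, gripper open.
Joint ranges: [-3.07, 3.07], [-1.43, 2.12], [-1.02, 1.25], [-3.03, 1.67], [-3.05, -0], [-3.03, 3.03]. Speed limits (rad/s): [2.39, 2.39, 3.01, 3.14, 3.14, 3.14].

INTERFACE

Orientations are given as [roll, pitch, yaw] about the fixed x, y, z axes, in that order (R = Rz(yaw) Ry(pitch) Rx(roll)).
In Python, from station import arm gives the robot as it stands.
- The arm moves only by the tool arm_command, never from a script. Its argument "series" is one flat list of numbers, 7 for each row, row after row: the turn, a rotation vector about the tool's x, y, z each as a share of 90 degrees, from -1 to 1, then the shift along the tool's x, y, z each as a share of 0.1 m, from -1 to 1, then the opening, from 0 (shut) to 1 (fully open). A call has 1 to 8 rows; each row is the pose to reach, as a shift and turn from the pose commanded when the call began, along the tool's axes at that moment; what a row does not reach only later rows make up. A row lasts 1/8 s, in which the tool goes at most 62.5 mm and 10.7 degrees, less where a joint would pass 70% of its speed; a pose out of reach is approached as far as the arm can. A call with a number of a shift or a turn outside -1 to 1 is refused whole. A call with a gripper value outside its range is refused whole. The fingers move at their own pace and stop on an object; "force" is the grip in N (left out, the last holds). Time passes only in rows, so rows that repeat a pose let the fingers close. It gives the time, the measured TCP pose, the force, the opening and the grip force at its end, in the units of the state.
- arm.get_state(): the state, without advancing time (a new reading comes with each control period).
- arm.grab_frame(name): name is "scene" or "top" or "wrist"; returns the picture (400x640x3 uint8, blue, green, red); there is no depth.
- arm.camera_model(name): a dict with "fovy" (degrees; the focal length in pixels is half the picture's height over the tangent of half this angle, whatever the lens; pixels are square), "cx", "cy" (the principal point, pixels), "pose" (4x4, takes a point from camera to world coordinates). Camera axes: x right, y down, z forward; pixel columns grow to the right and rows downward; lengths in m; the calibration is good to about 2 mm. A picture is of the moment at which its call begins: read the wrist's pose just before it. camera_model takes no time and is no camera call; for the wrist camera it gives the pose at the moment of the call.
- arm.job_done(): hands the job in; it is judged then, once.
The state is a dict: "t": time; "q": joint angles; "qd": joint speeds; "joint_efforts": joint torques, N m; "eef_pos": TCP position; "ee_rot": TCP orientation; "force": force on the tool from outside, world axes, zero at the start; "moment": the same for the moment, N m; "width": finger opening in m; "gripper_force": force on a finger pad.
Only numpy, scipy, OpenCV 4.12 (cv2) and the standard library are available. Lean on these libraries where they do the work, as an engineer would, in place of code of your own. Each camera call takes 0.05 s, during which the arm holds its last target. There are 200 camera calls.

## Working session

There is one attempt and no reset: what is moved stays moved. The work goes in short steps, Python scripts to look and compute and a tool call to move; the robot and the scene stay as the last step left them, time stands still between calls to the robot, and variables do not carry over. Pictures are saved under pics/ and viewed, at most 10 in all, crops included, and the job is handed in when it is done.

Besides the shell and the picture viewer there is one more tool, called by a JSON object that holds its "fn" and its "kwargs", one argument or row to a line. arm_command: Moves the arm, as the interface text tells. Its arguments: {"type":"object","properties":{"series":{"type":"array"},"force":{"type":"number"}},"required":["series"]}

```bash
ls; mkdir -p pics
cat > h.py <<'E'
import numpy as np, cv2
from station import arm
def ray(cam,u,v,z):
    m=arm.camera_model(cam) if isinstance(cam,str) else cam
    f=200/np.tan(np.radians(m["fovy"])/2)
    P=np.array(m["pose"]); d=P[:3,:3]@np.array([(u-m["cx"])/f,(v-m["cy"])/f,1]); o=P[:3,3]
    return o+d*(z-o[2])/d[2]
E
python3 - <<'E'
from h import *
s=arm.get_state(); print(s)
for c in ("scene","top"):
    cv2.imwrite(f"pics/{c}0.png",arm.grab_frame(c)); print(c,arm.camera_model(c))
E
```

```text
pics
{'t': 0.0, 'q': array([ 1.44008521e+00,  3.59379059e-01,  1.10489744e-02, -3.63419240e-04,
       -1.22413630e+00, -2.88110500e-01]), 'qd': array([-0.00114566,  0.00146514,  0.00089153, -0.0016213 , -0.00094825,
        0.00194014]), 'joint_efforts': array([ 1.87517021e-04, -5.82708442e+01,  2.93043888e+01,  6.99652523e+00,
        6.87154839e-03, -1.69074842e-04]), 'eef_pos': array([0.27433592, 0.61621812, 0.24762105]), 'ee_rot': array([ 3.13989435e+00, -1.47023322e-04, -4.18945254e-01]), 'force': array([-0.00345619, -0.58947231, -0.04288664]), 'moment': array([-0.06576059, -0.04746435,  0.03703897]), 'gripper_force': 0.0, 'width': 0.0875544047954526}
scene {'fovy': 51.287086178717274, 'cx': 319.95506078172934, 'cy': 194.63873914893978, 'pose': array([[-0.08509351,  0.53314413, -0.84173418,  1.64576545],
       [ 0.99619309,  0.02947218, -0.08204092,  0.06306558],
       [-0.01893189, -0.84551092, -0.53362239,  0.81152907],
       [ 0.        ,  0.        ,  0.        ,  1.        ]])}
top {'fovy': 48.108983032450844, 'cx': 319.9586143399121, 'cy': 195.76908379106433, 'pose': array([[-0.00310796, -0.99457496,  0.10397591,  0.37771196],
       [-0.99994299,  0.00202877, -0.01048339, -0.02928032],
       [ 0.01021558, -0.10400257, -0.99452456,  1.77904279],
       [ 0.        ,  0.        ,  0.        ,  1.        ]])}
```

View pics/top0.png

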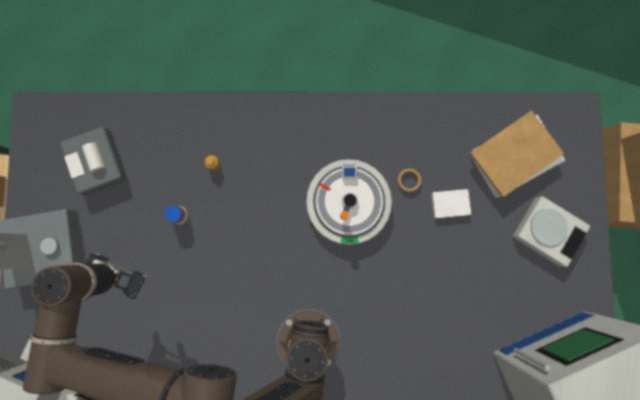

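View pics/scene0.png

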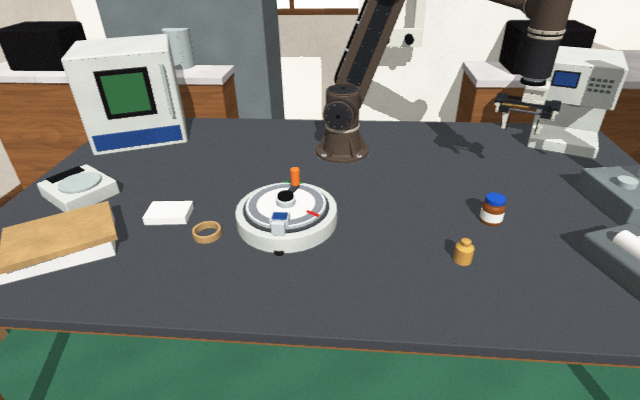

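The top view shows the tester at about (349,201), green sector at (349,240), blue rub head (349,172), red bar (325,187), and knob (345,215). Bystanders are well clear of the tester. Next I measure these by colour and view an enlarged crop.

Run:
```python
from h import *
im=cv2.imread("pics/top0.png"); hsv=cv2.cvtColor(im,cv2.COLOR_BGR2HSV)
roi=np.zeros(im.shape[:2],np.uint8); roi[150:260,295:400]=255
def cen(lo,hi,z,n):
    m=cv2.inRange(hsv,lo,hi)&roi; v,u=np.nonzero(m); 
    print(n,len(u),u.mean(),v.mean(),ray("top",u.mean(),v.mean(),z)); return u,v
cen((50,120,40),(80,255,255),.060,"green")
cen((8,150,120),(20,255,255),.168,"knob")
cen((105,120,40),(125,255,255),.102,"blue")
u,v=cen((0,130,80),(6,255,255),.075,"red"); u2,v2=cen((172,130,80),(180,255,255),.075,"red2") if (cv2.inRange(hsv,(172,130,80),(180,255,255))&roi).any() else (u,v)
c=cv2.resize(im[150:260,295:405],None,fx=5,fy=5,interpolation=cv2.INTER_CUBIC); cv2.imwrite("pics/crop.png",c)
```

```text
green 69 348.94202898550725 239.3913043478261 [ 0.38960338 -0.15764256  0.06      ]
knob 41 344.2682926829268 214.609756097561 [ 0.4777397  -0.13360769  0.168     ]
blue 63 349.0 172.0 [ 0.64332444 -0.15722582  0.102     ]
red 24 324.5 186.5 [ 0.59155131 -0.06476089  0.075     ]
```

View pics/crop.png

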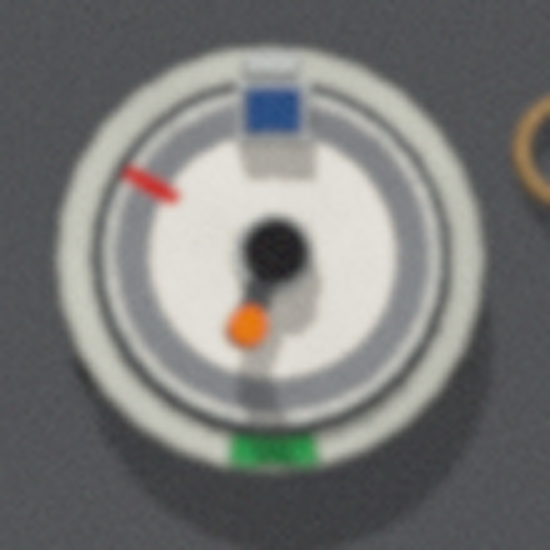

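Crop: hub cap at about (275,250), green sector at (273,452), knob at (247,325), and red bar running from (125,170) to (178,200). The axis comes out near (0.537,-0.157) with tester yaw near 0. Knob radius is 64 mm, which fits the given 65 mm. I'm moving over now.

{"fn": "arm_command", "kwargs": {
  "series": [0, 0, 0, 0.31, 0.33, 0, 1, 0, 0, 0, 0.62, 0.66, 0, 1, 0, 0, 0, 0.92, 1, 0, 1]
}}

```text
t: 0.48
eef_pos: [0.3181, 0.4864, 0.248]
ee_rot: [3.141, -0.0, -0.419]
force: [0.8, -0.5, 0.0]
width: 0.0875
gripper_force: 0.0
```

{"fn": "arm_command", "kwargs": {
  "series": [0, 0, 0, 0.31, 0.33, 0, 1, 0, 0, 0, 0.62, 0.66, 0, 1, 0, 0, 0, 0.92, 1, 0, 1]
}}

```text
t: 0.85
eef_pos: [0.3614, 0.3575, 0.2483]
ee_rot: [3.141, 0.0, -0.419]
force: [1.1, -0.3, -0.1]
width: 0.0876
gripper_force: 0.0
```

{"fn": "arm_command", "kwargs": {
  "series": [0, 0, 0, 0.31, 0.33, 0, 1, 0, 0, 0, 0.62, 0.66, 0, 1, 0, 0, 0, 0.92, 1, 0, 1]
}}

```text
t: 1.23
eef_pos: [0.4048, 0.2288, 0.2484]
ee_rot: [3.141, 0.0, -0.419]
force: [0.8, -0.0, -0.2]
width: 0.0875
gripper_force: 0.0
```

{"fn": "arm_command", "kwargs": {
  "series": [0, 0, 0, 0.24, 0.33, 0, 1, 0, 0, 0, 0.48, 0.66, 0, 1, 0, 0, 0, 0.71, 1, 0, 1]
}}

```text
t: 1.6
eef_pos: [0.4288, 0.1087, 0.2484]
ee_rot: [3.141, 0.0, -0.419]
force: [1.2, 0.3, 0.2]
width: 0.0878
gripper_force: 0.0
```

{"fn": "arm_command", "kwargs": {
  "series": [0, 0, 0, 0.24, 0.33, 0, 1, 0, 0, 0, 0.48, 0.66, 0, 1, 0, 0, 0, 0.71, 1, 0, 1]
}}

```text
t: 1.98
eef_pos: [0.453, -0.0115, 0.2485]
ee_rot: [-3.142, 0.0, -0.419]
force: [1.4, -0.2, 0.2]
width: 0.0875
gripper_force: 0.0
```

{"fn": "arm_command", "kwargs": {
  "series": [0, 0, -0.09, 0.24, 0.33, 0, 1, 0, 0, -0.18, 0.48, 0.66, 0, 1, 0, 0, -0.267, 0.71, 1, 0, 1, 0, 0, -0.267, 0.71, 1, 0, 1]
}}

```text
t: 2.48
eef_pos: [0.477, -0.1324, 0.2479]
ee_rot: [3.141, 0.001, -0.001]
force: [-0.3, 0.1, -0.3]
width: 0.0877
gripper_force: 0.0
```

Run:
```python
from h import *
s=arm.get_state(); print(s['t'],s['eef_pos'],s['ee_rot'],s['q'])
m=arm.camera_model("wrist"); print(m)
cv2.imwrite("pics/w1.png",arm.grab_frame("wrist")); print(arm.get_state()['t'])
```

```text
2.475 [ 0.47703765 -0.13240554  0.24789882] [ 3.14134193e+00  1.46666386e-03 -1.07396497e-03] [ 1.27134806e-01  6.07049756e-02 -3.74290972e-01  6.73713016e-05
 -1.13728706e+00  1.44255939e+00]
{'fovy': 58.86860421623144, 'cx': 316.98248124819645, 'cy': 199.56446627758956, 'pose': array([[-0.001414  , -0.9675681 , -0.25260635,  0.54389049],
       [-0.99999742,  0.00181774, -0.00136491, -0.13277562],
       [ 0.00177982,  0.25260377, -0.96756817,  0.38450838],
       [ 0.        ,  0.        ,  0.        ,  1.        ]])}
2.525
```

View pics/w1.png

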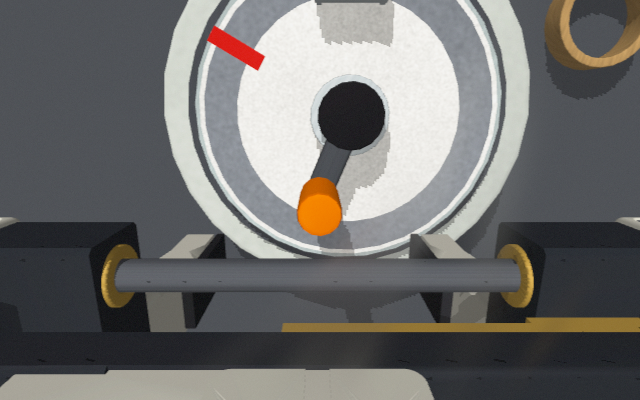

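The wrist view shows the hub cap at (351,116), the knob top at (319,214), and the red bar from about (212,33) to (261,64).

Run:
```python
from h import *
im=cv2.imread("pics/w1.png"); hsv=cv2.cvtColor(im,cv2.COLOR_BGR2HSV)
m=cv2.inRange(hsv,(0,0,0),(180,255,50)); m[180:]=0; m[:,420:]=0;m[:,:300]=0;m[:60]=0
c=ray("wrist",351,116,.108); print("hub",c)
g=cv2.inRange(hsv,(8,200,235),(22,255,255)); v,u=np.nonzero(g); print(u.mean(),v.mean(),len(u),ray("wrist",u.mean(),v.mean(),.168), ray("wrist",319,214,.168))
r=cv2.inRange(hsv,(0,180,120),(5,255,255))|cv2.inRange(hsv,(174,180,120),(180,255,255)); r[220:]=0
v,u=np.nonzero(r); p=ray("wrist",u.mean(),v.mean(),.074); print("red",p,p-c)
# disc edges row ~116 : white ring left/right
for (a,z) in (((198,100),.074),((500,100),.074),((349,254),.074)): print(a,ray("wrist",*a,z))
# top camera disc/hub
print(ray("top",349.6,199.6,.108), ray("top",349.0,200.6,.074))
```

```text
hub [ 0.53707325 -0.15813713  0.108     ]
318.61048387096776 213.38951612903224 1240 [ 0.47808288 -0.13304721  0.168     ] [ 0.47767511 -0.13329499  0.168     ]
red [ 0.59073972 -0.06609035  0.074     ] [ 0.05366647  0.09204678 -0.034     ]
(198, 100) [ 0.54981859 -0.03203905  0.074     ]
(500, 100) [ 0.54899909 -0.28691547  0.074     ]
(349, 254) [ 0.40948776 -0.16213614  0.074     ]
[ 0.53774878 -0.15798824  0.108     ] [ 0.53716795 -0.15827219  0.074     ]
```

{"fn": "arm_command", "kwargs": {
  "series": [0, 0, 0, 0, 0, 0.5, 1, 0, 0, 0, 0, 0, 1, 1, 0, 0, 0, 0, 0, 1, 0, 0, 0, 0, 0, 0, 1, 0, 0, 0, 0, 0, 0, 1, 0, 0, 0, 0, 0, 0, 1, 0, 0, 0, 0, 0, 0, 1, 0, 0, 0, 0, 0, 0, 1, 0],
  "force": 15
}}

```text
t: 3.52
eef_pos: [0.4773, -0.1305, 0.1489]
ee_rot: [3.142, -0.001, 0.0]
force: [0.3, 0.4, 0.5]
width: 0.0333
gripper_force: 0.2
```

```bash
cat >> h.py <<'E'
A=np.array([.537,-.158]); 
def look(cams, save=None):
    """red bar world angle (deg) per camera, with centroid radius and pixel count"""
    out=[]
    for c in cams:
        t=arm.get_state()['t']; m=arm.camera_model(c); im=arm.grab_frame(c)
        if save: cv2.imwrite(f"pics/{c}{save}.png",im)
        hsv=cv2.cvtColor(im,cv2.COLOR_BGR2HSV)
        r=cv2.inRange(hsv,(0,150,60),(6,255,255))|cv2.inRange(hsv,(173,150,60),(180,255,255))
        v,u=np.nonzero(r); P=np.array([ray(m,a,b,.074)[:2]-A for a,b in zip(u,v)]).reshape(-1,2)
        R=np.hypot(*P.T) if len(P) else np.array([]); k=(R>.07)&(R<.135); P=P[k]
        if len(P)>3:
            p=P.mean(0); out.append((c,round(t,3),round(float(np.degrees(np.arctan2(p[1],p[0]))),1),round(float(np.hypot(*p)),3),len(P)))
        else: out.append((c,round(t,3),None,len(P)))
    s=arm.get_state(); d=s['eef_pos'][:2]-A
    print(*out,sep="\n"); print("knob",round(float(np.degrees(np.arctan2(d[1],d[0]))),1),round(float(np.hypot(*d)),4),"z",round(float(s['eef_pos'][2]),4),"F",np.round(s['force'],1),"w",round(float(s['width']),4),"gf",round(float(s['gripper_force']),1),"t",s['t'])
E
python3 -c "
from h import *
look(['wrist','scene','top'],'2')
a=cv2.imread('pics/wrist2.png');b=cv2.imread('pics/scene2.png')[120:320,180:400];b=cv2.resize(b,(440,400));cv2.imwrite('pics/c2.png',cv2.resize(np.hstack([a,b]),(800,296)))"
```

```text
('wrist', 3.525, 59.7, 0.104, 1946)
('scene', 3.575, 60.5, 0.108, 26)
('top', 3.625, 59.3, 0.109, 15)
knob 155.2 0.0657 z 0.1487 F [-0.4 -0.1  1.9] w 0.0296 gf 15.0 t 3.675
```

View pics/c2.png

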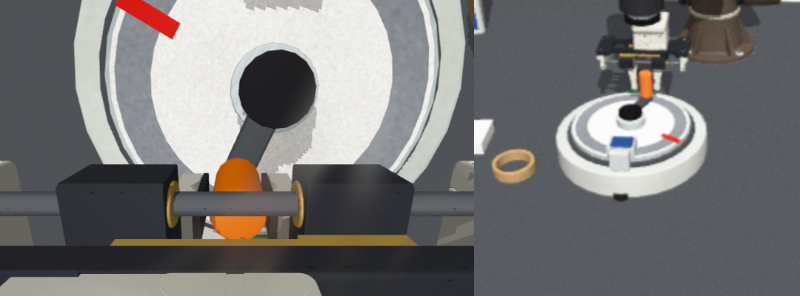

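The knob is gripped (width 29.6 mm at 15 N), and the red bar is visible to all three cameras. Next is a helper that logs crank rows, fits the turntable model to the bar angles and prints the next series.

```bash
cat > run.py <<'E'
import sys,json,os
from h import *
from scipy.optimize import least_squares, brentq
L="log.json"; B=.008; C=.04; DT=.005
S=json.load(open(L)) if os.path.exists(L) else dict(rel=[-.0594,.028],th=154.8*np.pi/180,ev=[],meas=[])
def sim(ev,J,T,phi0,w0=0.,trace=False):
    ph,w,t=phi0,w0,0.; out=[]; tr=[]
    for k,dth,d in ev:
        if k=="cam": out.append(ph)
        n=int(round(d/DT)); wc=dth/d
        for _ in range(n):
            tq=C*(wc-w)
            if abs(w)<1e-9 and abs(tq)<T: w=0.
            else:
                s=np.sign(w) if abs(w)>1e-9 else np.sign(tq)
                w2=w+DT*(tq-B*w-s*T)/J; w=0. if w2*s<0 else w2
            ph+=w*DT; t+=DT; tr.append((t,w))
    return out,ph,w,np.array(tr)
def fit():
    idx=[m for m in S['meas'] if m[1] is not None]
    def res(p):
        o=np.degrees(sim(S['ev'],.034*np.exp(p[0]),.04*np.exp(p[1]),np.radians(59.7))[0])
        return np.r_[[((o[i]-a+180)%360-180)/1.5 for i,a in idx],p[0]/.2,p[1]/.5]
    p=least_squares(res,[0,0],diff_step=1e-3).x; return .034*np.exp(p[0]),.04*np.exp(p[1]),res(p)[-3-2:-2]*1.5
def look1(order):
    for c in order:
        t=arm.get_state()['t']; m=arm.camera_model(c); im=arm.grab_frame(c); hsv=cv2.cvtColor(im,cv2.COLOR_BGR2HSV)
        r=cv2.inRange(hsv,(0,150,60),(5,255,255))|cv2.inRange(hsv,(173,150,60),(180,255,255))
        v,u=np.nonzero(r); P=np.array([ray(m,a,b,.074)[:2]-A for a,b in zip(u,v)]).reshape(-1,2)
        R=np.hypot(*P.T) if len(P) else np.zeros(0); P=P[(R>.072)&(R<.135)]
        ok=len(P)>=(150 if c=="wrist" else 7); p=P.mean(0) if ok else None
        a=float(np.degrees(np.arctan2(p[1],p[0]))) if ok else None
        S['meas'].append((sum(e[0]=="cam" for e in S['ev']),a)); S['ev'].append(("cam",0.,.05))
        print(c,round(t,3),a and round(a,1),len(P), ok and round(float(np.hypot(*p)),3))
        if ok: break
def plan(incs):
    calls=[]; cur=[]; base=np.array(S['rel']); last=base
    for d in incs:
        S['th']+=d; tgt=.065*np.array([np.cos(S['th']),np.sin(S['th'])])
        if len(cur)==8 or np.abs(np.round((tgt-base)*10,2)).max()>1: calls.append(cur); cur=[]; base=last
        q=np.round((tgt-base)*10,2); cur.append([0,0,0,q[0],-q[1],0,0]); last=base+q/10; S['ev'].append(("row",d,.125))
    calls.append(cur); S['rel']=list(last)
    for c in calls: print([float(x) if x%1 else int(x) for r in c for x in r])
def main():
    a=sys.argv[1:]
    if S['ev'] : look1(a[0].split(","))
    J,T,r=fit(); _,ph,w,tr=sim(S['ev'],J,T,np.radians(59.7),trace=True)
    s=arm.get_state(); d=s['eef_pos'][:2]-A
    print("J %.4f T %.4f resid"%(J,T),np.round(r,1),"phi %.1f w %.3f"%(np.degrees(ph)%360,w),"F",np.round(s['force'],1),"knob err deg %.1f r %.4f"%((np.degrees(np.arctan2(d[1],d[0])-S['th'])+180)%360-180,np.hypot(*d)))
    if a[1]=="auto":
        n=int(a[2]); tgt=float(a[3]) if len(a)>3 else 1.6
        f=lambda x: sim([("row",x,.125)]*n,J,T,ph,w)[2]-tgt
        x=.55 if f(.55)<0 else (.1 if f(.1)>0 else brentq(f,.1,.55)); incs=[x]*n
    elif a[1]=="none": incs=[]
    else: incs=[float(x) for x in a[1].split(",")]
    _,p2,w2,t2=sim([("row",x,.125) for x in incs],J,T,ph,w)
    print("inc",np.round(incs,3)[:1],"pred phi %.1f w %.3f max %.3f"%(np.degrees(p2)%360,w2,t2[:,1].max() if len(t2) else w), "hold", hold(tr))
    if incs: plan(incs)
    json.dump(S,open(L,"w"))
def hold(tr):
    if not len(tr): return 0
    t,w=tr.T; bad=np.nonzero((w<1.36)|(w>1.78))[0]; return round(float(t[-1]-(t[bad[-1]] if len(bad) else 0)),2)
if __name__=="__main__": main()
E
python3 run.py wrist .15,.3,.4,.4,.4,.4,.4,.4
```

```text
J 0.0340 T 0.0400 resid [] phi 59.7 w 0.000 F [-0.4 -0.1  1.9] knob err deg 0.4 r 0.0657
inc [0.15] pred phi 96.7 w 1.273 max 1.273 hold 0
[0, 0, 0, -0.03, 0.09, 0, 0, 0, 0, 0, -0.06, 0.29, 0, 0, 0, 0, 0, 0, 0.54, 0, 0, 0, 0, 0, 0.15, 0.75, 0, 0, 0, 0, 0, 0.36, 0.89, 0, 0, 0, 0, 0, 0.62, 0.93, 0, 0, 0, 0, 0, 0.87, 0.87, 0, 0]
[0, 0, 0, 0.21, -0.16, 0, 0]
```

{"fn": "arm_command", "kwargs": {
  "series": [0, 0, 0, -0.03, 0.09, 0, 0, 0, 0, 0, -0.06, 0.29, 0, 0, 0, 0, 0, 0, 0.54, 0, 0, 0, 0, 0, 0.15, 0.75, 0, 0, 0, 0, 0, 0.36, 0.89, 0, 0, 0, 0, 0, 0.62, 0.93, 0, 0, 0, 0, 0, 0.87, 0.87, 0, 0]
}}

```text
t: 4.55
eef_pos: [0.5643, -0.2177, 0.1485]
ee_rot: [-3.141, 0.001, -0.001]
force: [-5.6, 10.7, 9.3]
width: 0.0296
gripper_force: 15.0
```

{"fn": "arm_command", "kwargs": {
  "series": [0, 0, 0, 0.21, -0.16, 0, 0]
}}

```text
t: 4.68
eef_pos: [0.5852, -0.2018, 0.1485]
ee_rot: [-3.141, 0.002, -0.001]
force: [-7.5, 5.9, 8.4]
width: 0.0298
gripper_force: 15.0
```

```bash
python3 run.py wrist,scene,top auto 6
```

```text
wrist 4.675 96.6 606 0.118
J 0.0340 T 0.0401 resid [0.] phi 100.1 w 1.127 F [-3.3  5.2 11.6] knob err deg 2.1 r 0.0651
inc [0.403] pred phi 160.5 w 1.600 max 1.600 hold 0.0
[0, 0, 0, 0.13, -0.22, 0, 0, 0, 0, 0, 0.16, -0.48, 0, 0, 0, 0, 0, 0.09, -0.73, 0, 0, 0, 0, 0, -0.07, -0.93, 0, 0]
[0, 0, 0, -0.23, -0.12, 0, 0, 0, 0, 0, -0.49, -0.15, 0, 0]
```

{"fn": "arm_command", "kwargs": {
  "series": [0, 0, 0, 0.13, -0.22, 0, 0, 0, 0, 0, 0.16, -0.48, 0, 0, 0, 0, 0, 0.09, -0.73, 0, 0, 0, 0, 0, -0.07, -0.93, 0, 0]
}}

```text
t: 5.22
eef_pos: [0.5778, -0.1081, 0.1486]
ee_rot: [3.14, 0.001, 0.001]
force: [-5.9, -7.7, 5.3]
width: 0.03
gripper_force: 15.0
```

{"fn": "arm_command", "kwargs": {
  "series": [0, 0, 0, -0.23, -0.12, 0, 0, 0, 0, 0, -0.49, -0.15, 0, 0]
}}

```text
t: 5.48
eef_pos: [0.5291, -0.0933, 0.1487]
ee_rot: [3.14, -0.001, 0.002]
force: [2.5, -16.5, -0.6]
width: 0.0295
gripper_force: 15.0
```

```bash
python3 run.py scene,wrist,top auto 6
```

```text
scene 5.475 None 0 False
wrist 5.525 None 0 False
top 5.575 169.0 15 0.109
J 0.0342 T 0.0397 resid [ 0.1 -0. ] phi 172.4 w 1.143 F [-0.4 -4.1  0.6] knob err deg 1.4 r 0.0648
inc [0.401] pred phi 233.1 w 1.600 max 1.600 hold 0.0
[0, 0, 0, -0.25, 0.08, 0, 0, 0, 0, 0, -0.44, 0.25, 0, 0, 0, 0, 0, -0.56, 0.49, 0, 0, 0, 0, 0, -0.57, 0.75, 0, 0, 0, 0, 0, -0.48, 0.99, 0, 0]
[0, 0, 0, 0.18, 0.19, 0, 0]
```

{"fn": "arm_command", "kwargs": {
  "series": [0, 0, 0, -0.25, 0.08, 0, 0, 0, 0, 0, -0.44, 0.25, 0, 0, 0, 0, 0, -0.56, 0.49, 0, 0, 0, 0, 0, -0.57, 0.75, 0, 0, 0, 0, 0, -0.48, 0.99, 0, 0]
}}

```text
t: 6.25
eef_pos: [0.4806, -0.1932, 0.149]
ee_rot: [-3.141, -0.0, 0.001]
force: [5.3, 4.9, -0.4]
width: 0.0297
gripper_force: 15.0
```

{"fn": "arm_command", "kwargs": {
  "series": [0, 0, 0, 0.18, 0.19, 0, 0]
}}

```text
t: 6.38
eef_pos: [0.4988, -0.2124, 0.1489]
ee_rot: [-3.141, 0.0, 0.0]
force: [5.1, 8.8, 1.9]
width: 0.0295
gripper_force: 15.0
```

```bash
python3 run.py top,scene auto 8 1.64
```

```text
top 6.375 None 0 False
scene 6.425 -121.0 21 0.107
J 0.0356 T 0.0382 resid [-0.1  0.3 -0.1] phi 242.9 w 1.316 F [-0.7 -2.6  5.9] knob err deg 2.5 r 0.0661
inc [0.382] pred phi 329.6 w 1.640 max 1.640 hold 0.0
[0, 0, 0, 0.22, 0.1, 0, 0, 0, 0, 0, 0.47, 0.11, 0, 0, 0, 0, 0, 0.7, 0.03, 0, 0, 0, 0, 0, 0.89, -0.13, 0, 0, 0, 0, 0, 1, -0.35, 0, 0]
[0, 0, 0, 0.02, -0.25, 0, 0, 0, 0, 0, -0.05, -0.48, 0, 0, 0, 0, 0, -0.2, -0.67, 0, 0]
```

{"fn": "arm_command", "kwargs": {
  "series": [0, 0, 0, 0.22, 0.1, 0, 0, 0, 0, 0, 0.47, 0.11, 0, 0, 0, 0, 0, 0.7, 0.03, 0, 0, 0, 0, 0, 0.89, -0.13, 0, 0, 0, 0, 0, 1, -0.35, 0, 0]
}}

```text
t: 7.1
eef_pos: [0.5991, -0.176, 0.1487]
ee_rot: [3.141, 0.001, 0.0]
force: [-8.0, 1.0, 8.0]
width: 0.0295
gripper_force: 15.0
```

{"fn": "arm_command", "kwargs": {
  "series": [0, 0, 0, 0.02, -0.25, 0, 0, 0, 0, 0, -0.05, -0.48, 0, 0, 0, 0, 0, -0.2, -0.67, 0, 0]
}}

```text
t: 7.48
eef_pos: [0.5787, -0.109, 0.1488]
ee_rot: [3.141, 0.001, 0.001]
force: [-4.2, -5.9, 6.3]
width: 0.0299
gripper_force: 15.0
```

```bash
python3 run.py scene,wrist auto 9 1.63
```

```text
scene 7.475 -26.2 26 0.106
J 0.0382 T 0.0359 resid [-0.1  1.1 -0.6] phi 337.8 w 1.528 F [-4.3  3.5  6.8] knob err deg 2.3 r 0.0640
inc [0.362] pred phi 80.3 w 1.630 max 1.630 hold 1.72
[0, 0, 0, -0.21, -0.12, 0, 0, 0, 0, 0, -0.44, -0.16, 0, 0, 0, 0, 0, -0.67, -0.11, 0, 0, 0, 0, 0, -0.86, 0.01, 0, 0]
[0, 0, 0, -0.15, 0.19, 0, 0, 0, 0, 0, -0.21, 0.41, 0, 0, 0, 0, 0, -0.2, 0.64, 0, 0, 0, 0, 0, -0.1, 0.86, 0, 0]
[0, 0, 0, 0.17, 0.16, 0, 0]
```

{"fn": "arm_command", "kwargs": {
  "series": [0, 0, 0, -0.21, -0.12, 0, 0, 0, 0, 0, -0.44, -0.16, 0, 0, 0, 0, 0, -0.67, -0.11, 0, 0, 0, 0, 0, -0.86, 0.01, 0, 0]
}}

```text
t: 8.02
eef_pos: [0.4925, -0.11, 0.149]
ee_rot: [-3.141, -0.001, 0.002]
force: [4.4, -5.1, 0.7]
width: 0.0297
gripper_force: 15.0
```

{"fn": "arm_command", "kwargs": {
  "series": [0, 0, 0, -0.15, 0.19, 0, 0, 0, 0, 0, -0.21, 0.41, 0, 0, 0, 0, 0, -0.2, 0.64, 0, 0, 0, 0, 0, -0.1, 0.86, 0, 0]
}}

```text
t: 8.52
eef_pos: [0.4832, -0.1973, 0.149]
ee_rot: [-3.141, -0.002, 0.001]
force: [6.7, 6.5, -1.2]
width: 0.0294
gripper_force: 15.0
```

{"fn": "arm_command", "kwargs": {
  "series": [0, 0, 0, 0.17, 0.16, 0, 0]
}}

```text
t: 8.65
eef_pos: [0.5003, -0.2135, 0.1489]
ee_rot: [-3.141, -0.001, -0.0]
force: [5.0, 8.9, 3.3]
width: 0.0298
gripper_force: 15.0
```

```bash
python3 run.py scene,wrist auto 9 1.6
```

```text
scene 8.65 82.4 27 0.106
J 0.0391 T 0.0352 resid [ 1.2  0.1 -0.5] phi 86.4 w 1.501 F [ 4.1 -5.5  5.1] knob err deg 3.2 r 0.0660
inc [0.355] pred phi 187.1 w 1.600 max 1.600 hold 2.91
[0, 0, 0, 0.21, 0.09, 0, 0, 0, 0, 0, 0.44, 0.11, 0, 0, 0, 0, 0, 0.66, 0.04, 0, 0, 0, 0, 0, 0.84, -0.1, 0, 0, 0, 0, 0, 0.97, -0.29, 0, 0]
[0, 0, 0, 0.04, -0.23, 0, 0, 0, 0, 0, 0.01, -0.46, 0, 0, 0, 0, 0, -0.1, -0.66, 0, 0, 0, 0, 0, -0.27, -0.81, 0, 0]
```

{"fn": "arm_command", "kwargs": {
  "series": [0, 0, 0, 0.21, 0.09, 0, 0, 0, 0, 0, 0.44, 0.11, 0, 0, 0, 0, 0, 0.66, 0.04, 0, 0, 0, 0, 0, 0.84, -0.1, 0, 0, 0, 0, 0, 0.97, -0.29, 0, 0]
}}

```text
t: 9.32
eef_pos: [0.5966, -0.1835, 0.1487]
ee_rot: [-3.142, 0.002, -0.0]
force: [-9.0, 3.5, 10.8]
width: 0.0296
gripper_force: 15.0
```

{"fn": "arm_command", "kwargs": {
  "series": [0, 0, 0, 0.04, -0.23, 0, 0, 0, 0, 0, 0.01, -0.46, 0, 0, 0, 0, 0, -0.1, -0.66, 0, 0, 0, 0, 0, -0.27, -0.81, 0, 0]
}}

```text
t: 9.82
eef_pos: [0.5698, -0.1026, 0.1488]
ee_rot: [3.141, 0.0, 0.001]
force: [-3.3, -7.2, 6.1]
width: 0.0294
gripper_force: 15.0
```

```bash
python3 run.py top,scene auto 9 1.6
```

```text
top 9.825 -173.2 15 0.106
J 0.0390 T 0.0353 resid [ 0.1 -0.6  0.1] phi 191.3 w 1.459 F [-4.8  2.9  6.4] knob err deg 2.6 r 0.0641
inc [0.357] pred phi 290.9 w 1.600 max 1.600 hold 4.08
[0, 0, 0, -0.22, -0.08, 0, 0, 0, 0, 0, -0.45, -0.08, 0, 0, 0, 0, 0, -0.67, 0, 0, 0, 0, 0, 0, -0.84, 0.15, 0, 0, 0, 0, 0, -0.95, 0.35, 0, 0, 0, 0, 0, -0.99, 0.58, 0, 0, 0, 0, 0, -0.94, 0.81, 0, 0, 0, 0, 0, -0.81, 1, 0, 0]
[0, 0, 0, 0.18, 0.14, 0, 0]
```

{"fn": "arm_command", "kwargs": {
  "series": [0, 0, 0, -0.22, -0.08, 0, 0, 0, 0, 0, -0.45, -0.08, 0, 0, 0, 0, 0, -0.67, 0, 0, 0, 0, 0, 0, -0.84, 0.15, 0, 0, 0, 0, 0, -0.95, 0.35, 0, 0, 0, 0, 0, -0.99, 0.58, 0, 0, 0, 0, 0, -0.94, 0.81, 0, 0, 0, 0, 0, -0.81, 1, 0, 0]
}}

```text
t: 10.88
eef_pos: [0.4888, -0.2037, 0.149]
ee_rot: [-3.142, -0.0, 0.0]
force: [4.5, 6.0, 3.1]
width: 0.0298
gripper_force: 15.0
```

{"fn": "arm_command", "kwargs": {
  "series": [0, 0, 0, 0.18, 0.14, 0, 0]
}}

```text
t: 11.0
eef_pos: [0.5073, -0.2176, 0.1489]
ee_rot: [-3.141, -0.001, -0.0]
force: [4.8, 11.3, 4.1]
width: 0.0294
gripper_force: 15.0
```

```bash
python3 run.py scene,wrist auto 9 1.6
```

```text
scene 11.0 -70.4 24 0.107
J 0.0386 T 0.0355 resid [-0.8 -0.4  0.5] phi 294.5 w 1.456 F [ 5.4 -1.6  6.4] knob err deg 2.9 r 0.0661
inc [0.358] pred phi 34.0 w 1.600 max 1.600 hold 5.25
[0, 0, 0, 0.22, 0.07, 0, 0, 0, 0, 0, 0.46, 0.05, 0, 0, 0, 0, 0, 0.67, -0.05, 0, 0, 0, 0, 0, 0.83, -0.21, 0, 0, 0, 0, 0, 0.92, -0.42, 0, 0, 0, 0, 0, 0.94, -0.65, 0, 0, 0, 0, 0, 0.87, -0.87, 0, 0]
[0, 0, 0, -0.14, -0.19, 0, 0, 0, 0, 0, -0.33, -0.31, 0, 0]
```

{"fn": "arm_command", "kwargs": {
  "series": [0, 0, 0, 0.22, 0.07, 0, 0, 0, 0, 0, 0.46, 0.05, 0, 0, 0, 0, 0, 0.67, -0.05, 0, 0, 0, 0, 0, 0.83, -0.21, 0, 0, 0, 0, 0, 0.92, -0.42, 0, 0, 0, 0, 0, 0.94, -0.65, 0, 0, 0, 0, 0, 0.87, -0.87, 0, 0]
}}

```text
t: 11.92
eef_pos: [0.5945, -0.1297, 0.1489]
ee_rot: [3.141, -0.0, 0.001]
force: [-2.7, -2.1, 6.3]
width: 0.0297
gripper_force: 15.0
```

{"fn": "arm_command", "kwargs": {
  "series": [0, 0, 0, -0.14, -0.19, 0, 0, 0, 0, 0, -0.33, -0.31, 0, 0]
}}

```text
t: 12.18
eef_pos: [0.5613, -0.0985, 0.1489]
ee_rot: [3.141, -0.001, 0.001]
force: [-0.6, -4.8, 5.2]
width: 0.0301
gripper_force: 15.0
```

```bash
python3 run.py scene,wrist auto 9 1.6
```

```text
scene 12.175 34.8 28 0.109
J 0.0388 T 0.0354 resid [-0.3  0.8 -0.4] phi 38.8 w 1.461 F [-4.1  5.   6.9] knob err deg 2.3 r 0.0641
inc [0.358] pred phi 138.4 w 1.600 max 1.600 hold 6.43
[0, 0, 0, -0.23, -0.05, 0, 0, 0, 0, 0, -0.46, -0.01, 0, 0, 0, 0, 0, -0.66, 0.1, 0, 0, 0, 0, 0, -0.81, 0.27, 0, 0, 0, 0, 0, -0.89, 0.49, 0, 0, 0, 0, 0, -0.88, 0.72, 0, 0, 0, 0, 0, -0.8, 0.94, 0, 0]
[0, 0, 0, 0.15, 0.17, 0, 0, 0, 0, 0, 0.36, 0.28, 0, 0]
```

{"fn": "arm_command", "kwargs": {
  "series": [0, 0, 0, -0.23, -0.05, 0, 0, 0, 0, 0, -0.46, -0.01, 0, 0, 0, 0, 0, -0.66, 0.1, 0, 0, 0, 0, 0, -0.81, 0.27, 0, 0, 0, 0, 0, -0.89, 0.49, 0, 0, 0, 0, 0, -0.88, 0.72, 0, 0, 0, 0, 0, -0.8, 0.94, 0, 0]
}}

```text
t: 13.1
eef_pos: [0.4808, -0.1937, 0.149]
ee_rot: [-3.142, -0.001, 0.0]
force: [7.5, 5.8, 2.0]
width: 0.0299
gripper_force: 15.0
```

{"fn": "arm_command", "kwargs": {
  "series": [0, 0, 0, 0.15, 0.17, 0, 0, 0, 0, 0, 0.36, 0.28, 0, 0]
}}

```text
t: 13.35
eef_pos: [0.5174, -0.2215, 0.1489]
ee_rot: [-3.141, -0.001, -0.0]
force: [3.1, 14.3, 6.3]
width: 0.0296
gripper_force: 15.0
```

```bash
sed -i 's/if S\[.ev.\] :/if S["ev"] and a[0]!="-":/' run.py; python3 run.py top,scene none
python3 - <<'E'
from run import *
J,T,_=fit(); _,ph,w,_=sim(S['ev'],J,T,np.radians(59.7))
for g in ([],[.1],[.2],[.3],[.1,.1],[.2,.1],[.3,.2],[.3,.2,.1],[.3,.3],[.3,.3,.2],[-.1,-.1],[-.2,-.2]):
    o=sim([("row",x,.125) for x in g+[0]*10],J,T,ph,w); print(g,round(np.degrees(o[1])%360,1),round(o[2],3))
E
```

```text
top 13.35 138.0 13 0.105
J 0.0387 T 0.0354 resid [ 0.7 -0.5  0.3] phi 142.6 w 1.458 F [5.6 1.4 7.7] knob err deg 3.5 r 0.0660
inc [] pred phi 142.6 w 1.458 max 1.458 hold 7.61
[] 172.5 0.0
[0.1] 175.6 0.0
[0.2] 178.7 0.0
[0.3] 182.0 0.0
[0.1, 0.1] 178.5 0.0
[0.2, 0.1] 181.7 0.0
[0.3, 0.2] 188.2 0.0
[0.3, 0.2, 0.1] 191.1 0.0
[0.3, 0.3] 191.4 0.0
[0.3, 0.3, 0.2] 197.6 0.0
[-0.1, -0.1] 166.9 0.0
[-0.2, -0.2] 161.9 0.0
```

```bash
python3 run.py - .2,.1,0,0,0,0,0,0
```

```text
J 0.0387 T 0.0354 resid [ 0.7 -0.5  0.3] phi 142.6 w 1.458 F [5.6 1.4 7.7] knob err deg 3.5 r 0.0660
inc [0.2] pred phi 181.7 w 0.000 max 1.453 hold 7.61
[0, 0, 0, 0.12, 0.03, 0, 0, 0, 0, 0, 0.19, 0.03, 0, 0, 0, 0, 0, 0.19, 0.03, 0, 0, 0, 0, 0, 0.19, 0.03, 0, 0, 0, 0, 0, 0.19, 0.03, 0, 0, 0, 0, 0, 0.19, 0.03, 0, 0, 0, 0, 0, 0.19, 0.03, 0, 0, 0, 0, 0, 0.19, 0.03, 0, 0]
```

{"fn": "arm_command", "kwargs": {
  "series": [0, 0, 0, 0.12, 0.03, 0, 0, 0, 0, 0, 0.19, 0.03, 0, 0, 0, 0, 0, 0.19, 0.03, 0, 0, 0, 0, 0, 0.19, 0.03, 0, 0, 0, 0, 0, 0.19, 0.03, 0, 0, 0, 0, 0, 0.19, 0.03, 0, 0, 0, 0, 0, 0.19, 0.03, 0, 0, 0, 0, 0, 0.19, 0.03, 0, 0]
}}

```text
t: 14.4
eef_pos: [0.5363, -0.2238, 0.149]
ee_rot: [-3.141, -0.001, 0.001]
force: [0.1, 1.6, 5.9]
width: 0.0295
gripper_force: 15.0
```

```bash
python3 -c "
from h import *
look(['top','scene','wrist'],'9')
look(['top'],'10')
a=[cv2.resize(cv2.imread('pics/top9.png')[150:260,295:405],(400,400)),cv2.resize(cv2.imread('pics/scene9.png')[150:260,220:350],(400,400))];cv2.imwrite('pics/c9.png',np.hstack(a))"
```

```text
('top', 14.4, -175.7, 0.109, 18)
('scene', 14.45, -176.8, 0.11, 20)
('wrist', 14.5, None, 0)
knob -90.7 0.0658 z 0.1489 F [0.4 3.2 7.1] w 0.0298 gf 15.0 t 14.55
('top', 14.55, -176.0, 0.109, 19)
knob -90.7 0.0658 z 0.1489 F [0.2 2.2 7.2] w 0.0298 gf 15.0 t 14.6
```

View pics/c9.png

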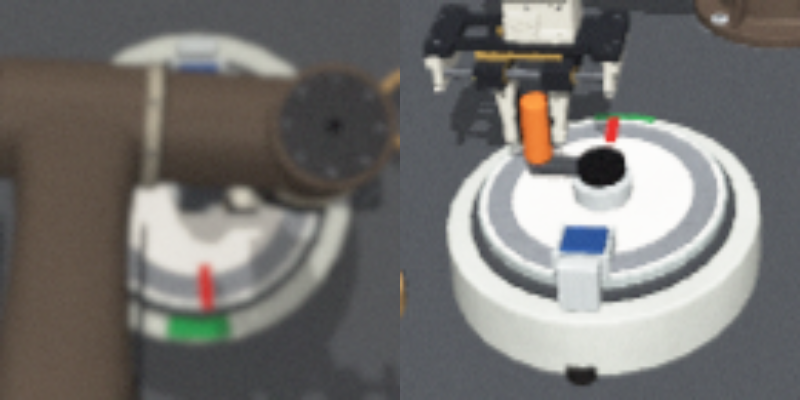

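The bar rests at 183.8° world, with the sector spanning 168.5 to 191.5°, and it hasn't moved between pictures. Both crops show it inside the green sector, so I'm releasing and lifting.

{"fn": "arm_command", "kwargs": {
  "series": [0, 0, 0, 0, 0, 0, 1, 0, 0, 0, 0, 0, 0, 1, 0, 0, 0, 0, 0, 0, 1, 0, 0, 0, 0, 0, 0, 1, 0, 0, 0, 0, 0, 0, 1, 0, 0, 0, 0, 0, -0.3, 1, 0, 0, 0, 0, 0, -0.7, 1, 0, 0, 0, 0, 0, -1, 1]
}}

```text
t: 15.6
eef_pos: [0.5366, -0.2234, 0.2503]
ee_rot: [3.141, -0.001, 0.001]
force: [0.3, 0.9, -0.3]
width: 0.0875
gripper_force: 0.0
```

{"fn": "arm_command", "kwargs": {
  "series": [0, 0, 0, 0, 0, -0.4, 1, 0, 0, 0, 0, 0, -0.4, 1, 0, 0, 0, 0, 0, -0.4, 1, 0, 0, 0, 0, 0, -0.4, 1]
}}

```text
t: 16.1
eef_pos: [0.5358, -0.2232, 0.2874]
ee_rot: [-3.141, 0.002, 0.001]
force: [0.8, 1.1, 0.3]
width: 0.0879
gripper_force: 0.0
```

```bash
python3 -c "
from h import *
look(['top','scene'],'11'); look(['top','scene'],'12')
a=cv2.imread('pics/scene12.png');cv2.imwrite('pics/c12.png',a)"
```

```text
('top', 16.1, -176.0, 0.106, 17)
('scene', 16.15, -176.8, 0.109, 18)
knob -90.9 0.0653 z 0.2876 F [ 0.5 -0.5 -0.2] w 0.0881 gf 0.0 t 16.2
('top', 16.2, -176.1, 0.107, 16)
('scene', 16.25, -176.9, 0.11, 19)
knob -90.8 0.0653 z 0.2879 F [ 0.   0.8 -0.4] w 0.0874 gf 0.0 t 16.3
```

View pics/c12.png

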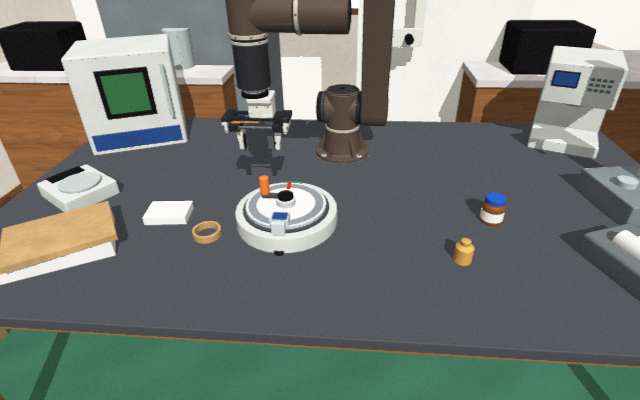

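The knob is free at (264,185), the red bar is at the green sector near (290,185), and the bystanders haven't moved. Everything is at rest, so I'm handing in.

```bash
python3 -c "
from station import arm; print(arm.job_done())"
```

```text
the job is handed in; nothing more can be done
None
```

The job is handed in: by camera readings and a fitted model, the turntable stayed at roughly 13–16 rpm for about 7.6 s and never neared 25 rpm; it stopped with the red bar inside the green sector (about 4° off its middle), the knob is released, and in the last pictures everything is at rest with the rub head and bystanders in place.

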